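Shut the red air valve on the bench manifold

TASK

The red valve on the bench's compressed-air manifold has been left open. Turn its bar handle clockwise, as seen from above, until it is fully shut: the bar then lies along the length of the manifold. Do not touch the blue and yellow handles beside it.

Things in the scene. Friction and masses are not known exactly. Their poses are not given: they have to be found in the camera images.
- red_handle (a joint): How far the red valve is open, rad: 0 = fully shut, at a hard stop, bar lying along the manifold's length; pi/2 = fully open, bar across it. Grows anticlockwise seen from above; shutting is clockwise. Starts between 0.75 and 1.35. Turns about the vertical axis through the bar's middle with about 0.08 N m of friction and stays where left.
- red_grip (a point): Middle of the red bar handle, on its turning axis, 97 mm above the bench. The bar is 56 mm long, 14 mm thick, 32 mm tall (14 mm of it above this point), with upright flat sides. The frame turns with it: z up, y along the bar, x across it. Beneath: a thin stem on a round brass valve body 30 mm wide, its top 28 mm below this point, on an aluminium manifold 50 mm wide, its top 45 mm below.
- blue_handle: The blue bar handle, same size and height as the red; leave it untouched. Origin on its turning axis, 45 mm below the bar's middle; z up, y along the bar. It stands at any angle between shut and open. The three valves stand in one row along the manifold, 80 mm apart, in any order of colours.
- yellow_handle: The yellow bar handle, same size and height as the red; leave it untouched. Origin and axes as for the blue; any angle between shut and open. A round gauge 42 mm wide, lower than the bars' middles, stands in the row 85 mm beyond an end valve. A glue bottle 160 mm tall and a hand plane stand loose on the bench, 180 mm or more from the valves.

How it is judged:
At the end, for the whole second after the job is handed in: The red handle is within 0.18 rad (about 10 degrees) of its shut stop, where the bar lies along the manifold, and at rest; the blue and yellow handles were never touched (value of joint red_handle below 0.18 rad and velocity of joint red_handle between -0.05 and 0.05 rad/s).
It fails at once if the blue handle is touched (more than 0.5 N) (contact force between blue_handle and anything else above 0.5 N).
It fails at once if the yellow handle is touched (more than 0.5 N) (contact force between yellow_handle and anything else above 0.5 N).
It also fails if it takes over 32 s, if anything falls off the work surface, if the arm or the gripper's body presses on something with over 40 N, if the wrist force passes 120 N, or if a joint passes its speed limit or range.

ROBOT

A 6-joint arm with a two-finger parallel gripper is mounted at the origin on the work surface. World frame = base frame: x ahead of the robot, y to its left, z up, the work surface at z = 0. Lengths are in m, angles in rad, forces in N, time in s.
With the tool pointing down it reaches from about 0.35 to 0.85 m from the base axis. Payload 8.1 kg.
Tool frame: the origin (TCP) lies between the finger pads; the fingertips stand 11 mm ahead of it and the grasp point (between the pads) lies 8 mm behind it (finger_overhang is the distance from the TCP to the fingertips, in m); z points along the fingers, x is the direction in which the jaws open and shut, and the axes are right-handed (so a half turn about z gives the same grasp; the last joint's range is limited). The gripper opens to 93 mm and grips with 3 to 60 N. Pads are 15 mm wide; open, the fingers measure 128 mm over their backs; the gripper's body (75 mm by 188 mm) begins 65 mm behind the grasp point.
Start: joints at [-1.214, 0.13, 1.488, -0, 1.523, -0.085], TCP at [0.257, -0.542, 0.23] pointing down, gripper open.
Joint ranges: [-2.96, 2.96], [-0.89, 2.26], [0.02, 2.5], [-1.34, 4.48], [0, 2.73], [-2.66, 2.66]. Speed limits (rad/s): [2.39, 2.39, 2.79, 3.14, 3.14, 3.14].

INTERFACE

Orientations are given as a unit quaternion [x, y, z, w].
In Python, from cell import get_state, capture, finish_job, finger_overhang gives the robot as it stands.
- The arm moves only by the shell command python3 -m jog 'ROWS' [FORCE]. ROWS is JSON, a list that holds one entry, the list of rows, each a list of 7 numbers: the closure, from 0 (fully open) to 1 (shut), then the shift along the tool's x, y, z in cm, then the turn, a rotation vector about the tool's x, y, z in rad. A call has 1 to 10 rows; each row is the pose to reach, as a shift and turn from the pose commanded when the call began, along the tool's axes at that moment; what a row does not reach only later rows make up. A row lasts 1/10 s, in which the tool goes at most 50 mm and 8.59 degrees, less where a joint would pass 70% of its speed; a pose out of reach is approached as far as the arm can. A call with a gripper value outside its range is refused whole. The fingers move at their own pace and stop on an object; FORCE is the grip in N (left out, the last holds). Time passes only in rows, so rows that repeat a pose let the fingers close. It gives the time, the measured TCP pose, the force and the opening at its end, in the units of the state.
- get_state(): the state, without advancing time (a new reading comes with each control period).
- capture(name): name is "scene" or "top" or "wrist"; returns a dict with "pixels" (480x640x3 uint8, red, green, blue), "z_map" (480x640 float32, m along the optical axis (not along the pixel's ray), 0 where there is no reading), "camera_matrix" (3x3 intrinsics, pixels), "position" and "orientation" of the camera in the world; the wrist camera has in their place "mount" (4x4, takes a point from camera to tool coordinates, whose origin is the TCP and whose axes are the tool frame's). Camera axes: x right, y up, looking along -z (the intrinsics and any distortion apply to the point x, -y, -z); pixel columns grow to the right and rows downward; lengths in m; the calibration is good to about 2 mm. The wrist camera is an equidistant fisheye: a pixel r from the principal point sees the ray r / f radians off the axis. A picture is of the moment at which its call begins: read the wrist's pose just before it.
- finish_job(): hands the job in, once; it reports no verdict.
The state is a dict: "clock": time; "joint_pos": joint angles; "qd": joint speeds; "joint_efforts": joint torques, N m; "tool_pos": TCP position; "eef_rot": TCP orientation; "wrist_force": force on the tool from outside, world axes, zero at the start; "wrist_torque": the same for the moment, N m; "width": opening from 0.0 (shut) to 1.0 (fully open).
Only numpy, scipy, OpenCV 4.12 (cv2) and the standard library are available. Lean on these libraries where they do the work, as an engineer would, in place of code of your own. Each camera call takes 0.05 s, during which the arm holds its last target. There are 200 camera calls.

## Working session

There is one attempt and no reset: what is moved stays moved. The work goes in short steps, Python scripts to look and compute and a shell command to move; the robot and the scene stay as the last step left them, time stands still between calls to the robot, and variables do not carry over. Pictures are saved under pics/ and viewed, about 8 in all and at most 12, crops included, and the job is handed in when it is done.

```bash
mkdir -p pics; cat > h.py <<'E'
import numpy as np,cv2
from scipy.spatial.transform import Rotation as R
from cell import get_state,capture
def pts(c):
    K=np.array(c["camera_matrix"]);z=c["z_map"];v,u=np.mgrid[:480,:640]
    P=np.stack([(u-K[0,2])/K[0,0]*z,-(v-K[1,2])/K[1,1]*z,-z],-1)
    o=np.array(c["orientation"]); r=R.from_matrix(o) if o.shape==(3,3) else R.from_quat(o)
    return P@r.as_matrix().T+np.array(c["position"])
def save(c,n): cv2.imwrite(f"pics/{n}.png",c["pixels"][...,::-1])
def masks(c):
    h=cv2.cvtColor(c["pixels"],cv2.COLOR_RGB2HSV);H,S,V=h[...,0],h[...,1],h[...,2]
    b=(S>120)&(V>60)
    return dict(red=b&((H<7)|(H>172)),blue=b&(H>98)&(H<128),yellow=b&(H>20)&(H<34))
E
python3 - <<'E'
from h import *
s=get_state();print(s)
c=capture("top");save(c,"top");P=pts(c);print(c["position"],c["orientation"],c["camera_matrix"])
for k,m in masks(c).items():
    m=m&(c["z_map"]>0)&(P[...,2]>.1)&(P[...,2]<.125)
    q=P[m];v,u=np.nonzero(m)
    if len(q)<10: print(k,len(q));continue
    ctr=np.median(q,0);w=np.linalg.svd(q[:,:2]-q[:,:2].mean(0),full_matrices=False)[2][0]
    print(k,len(q),q.mean(0),np.ptp(q,axis=0),"ang",np.degrees(np.arctan2(w[1],w[0])),"px",u.mean(),v.mean())
E
```

```text
{'clock': 0.0, 'joint_pos': array([-1.21440395e+00,  1.31169767e-01,  1.48927885e+00,  2.35488457e-05,
        1.52300612e+00, -8.54239684e-02]), 'qd': array([-5.37972410e-04,  4.67566993e-04,  5.54918846e-05,  5.24514264e-04,
        1.65233869e-03, -1.72367895e-04]), 'joint_efforts': array([ 1.93701373e-03, -5.59844398e+01, -4.91756129e+01,  7.69897364e-02,
        3.52694315e-02, -1.83400939e-04]), 'tool_pos': array([ 0.25637015, -0.54185736,  0.22858254]), 'eef_rot': array([ 8.44860885e-01, -5.34985250e-01, -7.34117216e-04, -5.72751389e-04]), 'wrist_force': array([ 0.16203906, -0.8787626 ,  0.169079  ]), 'wrist_torque': array([-0.00132157,  0.00681878, -0.05794549]), 'width': 0.9992229552827997}
[0.44642672 0.04781496 0.74276774] [ 0.04355478 -0.07172141 -0.69677407  0.71236571] [[461.85952847   0.         306.70260877]
 [  0.         461.85952847 230.58804734]
 [  0.           0.           1.        ]]
red 378 [ 0.54411556 -0.1066914   0.11003636] [0.04716053 0.04452498 0.01356886] ang 136.9409394463615 px 399.6296296296296 237.79365079365078
blue 359 [ 0.5593731  -0.02913126  0.11019316] [0.05474903 0.02934907 0.01233116] ang 159.86226961059157 px 344.4512534818941 225.6183844011142
yellow 375 [0.57570005 0.04825001 0.10989331] [0.04963379 0.04015424 0.01291503] ang 142.49850327066062 px 289.29333333333335 212.712
```

View pics/top.png

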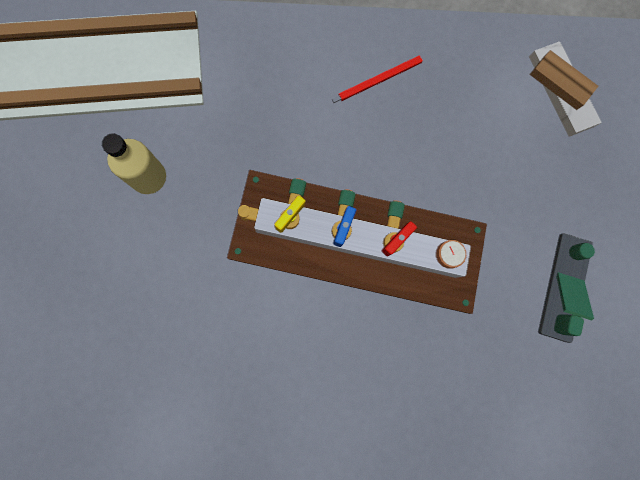

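The picture shows yellow at (289,213), blue at (344,226), red at (400,238) and the gauge at (453,254). The tops read 0.110 m and the spacing 79 mm, both as expected. The row runs at 78.5° and the red bar at 137°, so it is about 1.02 rad open. I'll move above it and turn the jaws across the bar.

```bash
python3 -m jog '[[[0.2,-3,-5,0,0,0,-0.14],[0.5,-6,-9.5,0,0,0,-0.28],[0.5,-9,-14,0,0,0,-0.42],[0.5,-12,-18.5,0,0,0,-0.56],[0.5,-14,-23,0,0,0,-0.70],[0.5,-16,-27,0,0,0,-0.84],[0.5,-18.5,-31,0,0,0,-0.98],[0.5,-21,-35,0,0,0,-1.12],[0.5,-23,-38,0,0,0,-1.26],[0.5,-25,-41,0,0,0,-1.40]]]' 20
python3 - <<'E'
from h import *
s=get_state();r=R.from_quat(s["eef_rot"]);t=np.array([.544,-.107,.20]);ang=np.radians(46.9)
tr=R.from_matrix(np.array([[np.cos(ang),np.sin(ang),0],[np.sin(ang),-np.cos(ang),0],[0,0,-1]]))
print(s["clock"],s["tool_pos"],r.inv().apply(t-s["tool_pos"])*100,(r.inv()*tr).as_rotvec(),s["joint_pos"])
E
```

```text
clock: 1.05
tool_pos: [0.5209, -0.1385, 0.2291]
eef_rot: [0.99, 0.139, -0.0, -0.0]
wrist_force: [0.1, -1.1, 0.4]
width: 0.502
1.05 [ 0.52092573 -0.13847437  0.22905345] [ 3.08431626 -2.39075375  2.9056667 ] [-9.83853318e-04  3.13769130e-04 -5.40518520e-01] [-3.55190913e-01 -3.34236789e-02  1.65840990e+00  3.58527746e-04
  1.51756170e+00 -6.33251012e-01]
```

```bash
python3 -m jog '[[[0.5,0.8,-0.6,0.7,0,0,-0.14],[0.5,1.6,-1.2,1.4,0,0,-0.28],[0.5,2.4,-1.8,2.1,0,0,-0.42],[0.5,3.1,-2.4,2.9,0,0,-0.54],[0.5,3.1,-2.4,2.9,0,0,-0.54],[0.5,3.1,-2.4,2.9,0,0,-0.54]]]'
cat >> h.py <<'E'
def wrist():
    s=get_state();c=capture("wrist");K=np.array(c["camera_matrix"]);z=c["z_map"];v,u=np.mgrid[:480,:640]
    a=(u-K[0,2])/K[0,0];b=(v-K[1,2])/K[1,1];th=np.hypot(a,b);k=np.tan(th)/np.maximum(th,1e-9)
    P=np.stack([a*k*z,-b*k*z,-z],-1);M=np.array(c["mount"])
    P=P@M[:3,:3].T+M[:3,3]
    return s,c,R.from_quat(s["eef_rot"]).apply(P.reshape(-1,3)).reshape(P.shape)+s["tool_pos"]
E
python3 - <<'E'
from h import *
s,c,P=wrist();save(c,"w1");print(s["clock"],s["tool_pos"],s["eef_rot"])
for k,m in masks(c).items():
    m=m&(c["z_map"]>0)&(P[...,2]>.106)&(P[...,2]<.117)
    q=P[m];v,u=np.nonzero(m)
    if len(q)<10: print(k,len(q));continue
    (rc,sz,_)=cv2.minAreaRect((q[:,:2]*1000).astype(np.float32));w=np.linalg.svd(q[:,:2]-q[:,:2].mean(0),full_matrices=False)[2][0]
    print(k,len(q),q.mean(0),rc,sz,"ang",np.degrees(np.arctan2(w[1],w[0]))%180,"px",u.mean(),v.mean())
    if k=="red":
        r=R.from_quat(s["eef_rot"]);print("tool cm",r.inv().apply(q.mean(0)-s["tool_pos"])*100)
E
```

```text
clock: 1.65
tool_pos: [0.5433, -0.1096, 0.2001]
eef_rot: [0.92, 0.393, -0.001, -0.0]
wrist_force: [0.3, -1.0, 0.7]
width: 0.499
1.65 [ 0.5432621  -0.10962505  0.20012473] [ 9.19531675e-01  3.93015263e-01 -6.03293402e-04 -3.72361578e-04]
red 1322 [ 0.54492843 -0.10548471  0.11033456] (545.81201171875, -106.17245483398438) (13.256488800048828, 55.46917724609375) ang 137.59333144877485 px 323.4016641452345 244.72012102874433
tool cm [ 0.42174545 -0.15528449  8.97886145]
blue 1398 [ 0.56051062 -0.02880039  0.11022934] (561.971435546875, -28.49866485595703) (14.530908584594727, 55.735164642333984) ang 160.5108200308071 px 420.4914163090129 186.11874105865522
yellow 1189 [0.5771153  0.04826809 0.11003833] (577.8643798828125, 49.18883514404297) (15.049003601074219, 55.49252700805664) ang 142.61570470760256 px 510.1757779646762 133.1068124474348
```

View pics/w1.png

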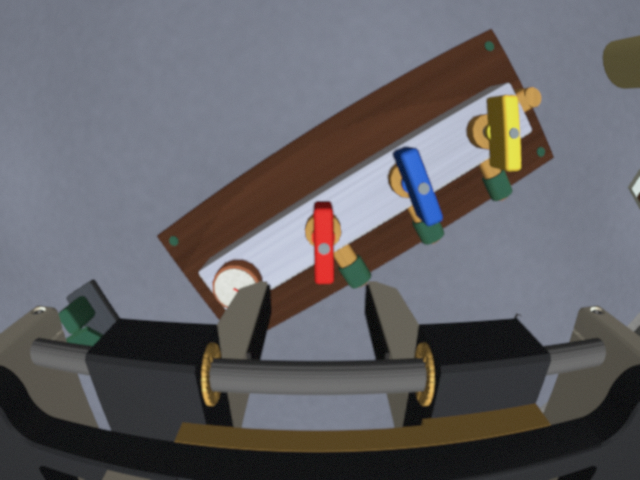

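Wrist picture: red is centred at (323,245) between the half-open fingers, blue is at (420,186) well outside them, and the gauge is at (237,287). The red position agrees with the top camera within 2 mm, so I'll descend and grip.

```bash
python3 -m jog '[[[0.5,0.4,-0.2,2,0,0,0],[0.5,0.4,-0.2,5,0,0,0],[0.5,0.4,-0.2,8,0,0,0],[0.5,0.4,-0.2,10,0,0,0],[0.5,0.4,-0.2,10.8,0,0,0],[0.5,0.4,-0.2,10.8,0,0,0],[1,0.4,-0.2,10.8,0,0,0],[1,0.4,-0.2,10.8,0,0,0],[1,0.4,-0.2,10.8,0,0,0],[1,0.4,-0.2,10.8,0,0,0]]]' 20
```

```text
clock: 2.7
tool_pos: [0.5456, -0.1056, 0.0935]
eef_rot: [0.919, 0.394, 0.001, 0.0]
wrist_force: [0.8, -0.5, -0.5]
width: 0.205
```

```bash
python3 -m jog '[[[1,0,0,0,0,0,0],[1,0,0,0,0,0,0],[1,0,0,0,0,0,0.08],[1,0,0,0,0,0,0.18],[1,0,0,0,0,0,0.28],[1,0,0,0,0,0,0.38],[1,0,0,0,0,0,0.48]]]'
```

```text
clock: 3.4
tool_pos: [0.5453, -0.1057, 0.0933]
eef_rot: [0.987, 0.163, 0.0, 0.0]
wrist_force: [-1.5, -1.2, 4.6]
width: 0.145
```

```bash
python3 -m jog '[[[1,0,0,0,0,0,0.1],[1,0,0,0,0,0,0.2],[1,0,0,0,0,0,0.3],[1,0,0,0,0,0,0.4],[1,0,0,0,0,0,0.46],[1,0,0,0,0,0,0.5],[1,0,0,0,0,0,0.5],[1,0,0,0,0,0,0.5]]]'
python3 - <<'E'
from h import *
s=get_state();print(s["wrist_torque"],s["wrist_force"],R.from_quat(s["eef_rot"]).as_matrix()[:2,0])
E
```

```text
clock: 4.2
tool_pos: [0.5455, -0.1057, 0.0933]
eef_rot: [0.996, -0.084, 0.0, 0.0]
wrist_force: [-0.9, -0.6, 5.9]
width: 0.149
[-0.39646977  0.25214917 -0.13273738] [-0.89113222 -0.64618362  5.86328276] [ 0.98594522 -0.16706599]
```

The yaw is -9.6° against -11.5° for shut, so I'll nudge it 0.04 rad more, release, lift and check.

```bash
python3 -m jog '[[[1,0,0,0,0,0,0.02],[1,0,0,0,0,0,0.04],[1,0,0,0,0,0,0.04],[0.5,0,0,0,0,0,0.04],[0.5,0,0,0,0,0,0.04],[0.5,0,0,0,0,0,0.04],[0.5,0,0,0,0,0,0.04],[0.5,0,0,0,0,0,0.04]]]'
python3 -m jog '[[[0.5,0,0,-1,0,0,0],[0.5,0,0,-4,0,0,0],[0.5,0,0,-8,0,0,0],[0.5,0,0,-11,0,0,0],[0.5,0,0,-12,0,0,0],[0.5,0,0,-12,0,0,0],[0.5,0,0,-12,0,0,0]]]'
python3 - <<'E'
from h import *
s,c,P=wrist();save(c,"w2");C={}
for k,m in masks(c).items():
    m=m&(c["z_map"]>0)&(P[...,2]>.106)&(P[...,2]<.117)
    q=P[m];C[k]=q.mean(0);w=np.linalg.svd(q[:,:2]-q[:,:2].mean(0),full_matrices=False)[2][0]
    print(k,len(q),q.mean(0),"ang",np.degrees(np.arctan2(w[1],w[0]))%180)
d=C["yellow"]-C["red"];print("row",np.degrees(np.arctan2(d[1],d[0])),s["clock"])
E
```

```text
clock: 5.0
tool_pos: [0.5449, -0.1053, 0.0924]
eef_rot: [0.995, -0.104, -0.0, -0.0]
wrist_force: [-0.0, 1.0, 0.7]
width: 0.487
clock: 5.7
tool_pos: [0.5445, -0.1052, 0.2114]
eef_rot: [0.995, -0.104, -0.001, -0.0]
wrist_force: [0.1, -0.8, -0.1]
width: 0.504
red 1177 [ 0.54677675 -0.10400822  0.11040053] ang 78.40073791946068
blue 1364 [ 0.56181833 -0.02821365  0.11042383] ang 160.0872648670396
yellow 1354 [0.57795968 0.04860561 0.11015413] ang 142.5356860290728
row 78.4519531501039 5.7
```

View pics/w2.png

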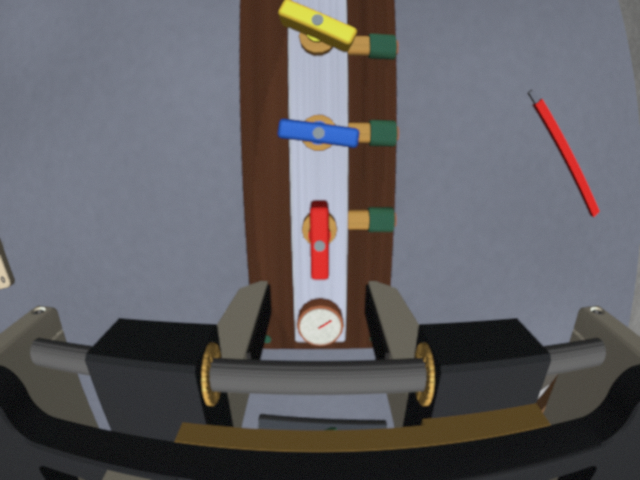

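The picture shows the red bar at (319,243) lying along the manifold. It measures 78.4° against 78.5° for the row. Blue at (318,133) and yellow at (317,24) have not moved.

```bash
python3 -c "from cell import finish_job; print(finish_job())"
```

```text
the job is handed in; nothing more can be done
None
```

The red valve is shut and the job is handed in. I gripped the bar across its sides, turned it clockwise about 1.02 rad (59°), released it and lifted clear.

- **Red bar:** the last wrist-camera check measured it at 78.4°, against 78.5° for the line of the valves. That leaves it within about 0.01 rad of shut; the limit is 0.18.
- **Blue and yellow handles:** they measured 160.1° and 142.5°, within half a degree of before. I steered clear of them, but contact force on them can't be read directly.
- **Limits:** the wrist force read at most about 6 N at the end of any move. The arm had used 5.7 s of the 32 s when I made the last check.

None of the checks failed. The two cameras differed by up to 2 mm on the red bar's position, which is within the stated calibration.

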